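Flip the ratchet and tighten the chocolate mould press

TASK

Tighten the screw of the red mould press: flip the small red direction lever on its ratchet head over to the clockwise side, then swing the handle counter-clockwise (seen from above) by about 50 degrees to feel it free-wheel while the screw stays still. Then swing the handle back clockwise so that the screw turns about an eighth of a turn (45 degrees) clockwise, and let go. Leave the white press alone and never turn the screw counter-clockwise.

Things in the scene. Friction and masses are not known exactly. Their poses are not given: they have to be found in the camera images.
- press: The red mould press, fixed to the counter: aluminium base 200 x 190 mm, red pressure plate over a dark mould, dark crossbar, and on top (108 to 136 mm up) a steel ratchet head 84 mm across whose handle points roughly at the robot. Origin: on the counter, on the screw's vertical axis, about which handle and knob swing. z up. The handle can swing to 80 degrees either side of the press's -x.
- press_knob (a point): Grip point of the upright round red knob (26 mm across) at the end of the red press's handle, 160 mm from the screw's axis; knob top 22 mm above it, bar top 35 mm below. Its z is up, its x points along the handle away from the screw. Free-wheeling takes 2-5 N here, driving 7-9 N. Teeth are 18 degrees apart: up to 20 degrees of a driving stroke are lost before the screw follows.
- press_lever_tip (a point): Point on the upright round red peg (12 mm across, its top 13 mm above this point) ending the red direction lever on the ratchet head. The lever's vertical pivot is on the handle's middle line, 50 mm from the screw's axis; the peg is 45 mm from the pivot, towards the knob. Bar top is 30 mm below this point, head top 24 mm. Pushed sideways with 1-4 N past the middle it snaps over.
- press_lever (a joint): Angle of the red press's lever relative to its handle, rad. 0: peg over the handle. Negative: peg on the handle's counter-clockwise side seen from above (drives counter-clockwise, free-wheels clockwise; the start). Positive: peg on the clockwise side (drives clockwise, free-wheels counter-clockwise). Stops at +-0.35; rests at 0.15 to 0.35 either side and clicks while free-wheeling.
- press_screw (a joint): Turn of the red press's screw, rad, positive = clockwise seen from above (tighter), about 0 at the start. A yellow pointer bar 32 mm long lies on top of the screw, in the middle of the ratchet head.
- other_knob (a point): The same grip point on the white knob of the white press, a bystander of the same make with white lever and plate, fixed to the counter; not to be moved.

How it is judged:
By the outcome, as a careful person would: the job done as asked, in the order asked, and still so for the second after the job is handed in, with the robot touching nothing.
It also fails if it takes over 51 s, if anything falls off the work surface, if the arm or the gripper's body presses on something with over 40 N, if the wrist force passes 120 N, or if a joint passes its speed limit or range.

ROBOT

A 7-joint arm with a two-finger parallel gripper is mounted at the origin on the work surface. World frame = base frame: x ahead of the robot, y to its left, z up, the work surface at z = 0. Lengths are in m, angles in rad, forces in N, time in s.
With the tool pointing down it reaches from about 0.4 to 0.75 m from the base axis. Payload 19.5 kg.
Tool frame: the origin (TCP) lies midway between the tips of the shut fingers; the grasp point (between the pads) lies 19 mm behind it; z points along the fingers, y is the line along which they close (so a half turn about z gives the same grasp; the last joint's range is limited). The gripper opens to 85 mm and grips with 20 to 120 N. Pads are 22 mm wide; open, the fingers measure 114 mm over their backs; the gripper's body (76 mm by 85 mm) begins 54 mm behind the grasp point. The pads swing forward as they close: fully open they stand 13 mm farther back than shut.
Start: joints at [1.29, 0.707, -0.028, 1.485, 0.022, 0.951, -0.075], TCP at [0.136, -0.559, 0.231] pointing down, gripper open.
Joint ranges: [-2.71, 2.71], [-0.32, 2.16], [-1.57, 1.52], [0, 2.45], [-1.46, 4.6], [0, 2.02], [-2.83, 2.83]. Speed limits (rad/s): [1.89, 1.89, 2.57, 2.57, 3.01, 3.01, 3.01].

INTERFACE

Orientations are given as a 3x3 rotation matrix whose columns are the frame's x, y, z axes.
In Python, from workcell import readout, viewer, job gives the robot as it stands. The module is installed in compiled form; this text tells all that it offers.
- The arm moves only by the tool move_arm, never from a script. Its arguments are lists of equal length, an entry for each row: "delta_rot": the turn, a rotation vector about the tool's x, y, z in degrees, a list of three; "delta_pos": the shift along the tool's x, y, z in m, a list of three; "jaw": the opening in per cent of the stroke, from 0 (shut) to 100 (fully open). A call has 1 to 12 rows; each row is the pose to reach, as a shift and turn from the pose commanded when the call began, along the tool's axes at that moment; what a row does not reach only later rows make up. A row lasts 1/8 s, in which the tool goes at most 62.5 mm and 10.7 degrees, less where a joint would pass 70% of its speed; a pose out of reach is approached as far as the arm can. A call with a gripper value outside its range is refused whole. The fingers move at their own pace and stop on an object; the grip force is fixed at half the most. Time passes only in rows, so rows that repeat a pose let the fingers close. It gives the time, the measured TCP pose, the force, the opening and the grip force at its end, in the units of the state.
- readout.sense(): the state, without advancing time (a new reading comes with each control period).
- viewer.camera(name): name is "scene" or "top" or "wrist"; returns a dict with "img" (384x512x3 uint8, red, green, blue), "fov_y" (degrees; the focal length in pixels is half the picture's height over the tangent of half this angle, whatever the lens; pixels are square), "cx", "cy" (the principal point, pixels), "eye" and "orientation" of the camera in the world; the wrist camera has in their place "hand_eye" (4x4, takes a point from camera to tool coordinates, whose origin is the TCP and whose axes are the flange's). Camera axes: x right, y up, looking along -z (the intrinsics and any distortion apply to the point x, -y, -z); pixel columns grow to the right and rows downward; lengths in m; the calibration is good to about 2 mm. A picture is of the moment at which its call begins: read the wrist's pose just before it. There is no depth.
- job.finish_job(): hands the job in; it is judged then, once.
The state is a dict: "time_s": time; "q": joint angles; "qd": joint speeds; "tau": joint torques, N m; "ee_pos": TCP position; "orientation": TCP orientation; "ft_force": force on the tool from outside, world axes, zero at the start; "torque": the same for the moment, N m; "opening": opening from 0.0 (shut) to 1.0 (fully open); "grasp_force": force on a finger pad.
Only numpy, scipy, OpenCV 4.12 (cv2) and the standard library are available. Lean on these libraries where they do the work, as an engineer would, in place of code of your own. Each camera call takes 0.05 s, during which the arm holds its last target. There are 200 camera calls.

## Working session

There is one attempt and no reset: what is moved stays moved. The work goes in short steps, Python scripts to look and compute and a tool call to move; the robot and the scene stay as the last step left them, time stands still between calls to the robot, and variables do not carry over. Pictures are saved under pics/ and viewed, at most 10 in all, crops included, and the job is handed in when it is done.

Besides the shell and the picture viewer there is one more tool, called after "Request:" as a command line: name --argument value ..., lists and objects as JSON in quotes. move_arm: Moves the arm, as the interface text tells. Its arguments: {"type":"object","properties":{"delta_rot":{"type":"array","items":{"type":"array","items":{"type":"number"}}},"delta_pos":{"type":"array","items":{"type":"array","items":{"type":"number"}}},"jaw":{"type":"array","items":{"type":"number"}}},"required":["delta_rot","delta_pos","jaw"]}

```bash
mkdir -p pics; python3 - <<'E'
from workcell import readout, viewer
import cv2,numpy as np
s=readout.sense(); print(s["time_s"],s["ee_pos"],s["orientation"],s["opening"])
a=[]
for n in("scene","top"):
    c=viewer.camera(n); np.savez(""+n+".npz",**c)
    print({k:v for k,v in c.items() if k!="img"}); a.append(c["img"])
cv2.imwrite("pics/a.png",cv2.cvtColor(a[0],4)); cv2.imwrite("pics/b.png",cv2.cvtColor(a[1],4))
E
```

```text
0.0 [ 0.13592992 -0.5584366   0.23083185] [[ 9.71623349e-01  2.36533214e-01 -3.27290533e-04]
 [ 2.36533429e-01 -9.71622798e-01  1.03731167e-03]
 [-7.26442812e-05 -1.08529139e-03 -9.99999408e-01]] 0.9972230991205009
{'fov_y': 43.11805784059602, 'cx': 254.1521175950009, 'cy': 196.8024380485376, 'eye': array([ 0.95466503, -0.67657229,  0.83437877]), 'orientation': array([[ 0.85492368, -0.32424319,  0.40493439],
       [ 0.51831356,  0.56606226, -0.64103398],
       [-0.02136718,  0.75791811,  0.65199967]])}
{'fov_y': 49.14035825164785, 'cx': 253.4968024193969, 'cy': 190.45402009922455, 'eye': array([ 0.35578994, -0.02008746,  0.96335933]), 'orientation': array([[-2.47838688e-03,  9.78838481e-01, -2.04619368e-01],
       [-9.99996929e-01, -2.42703639e-03,  5.01920505e-04],
       [-5.31954809e-06,  2.04619984e-01,  9.78841490e-01]])}
```

View pics/a.png

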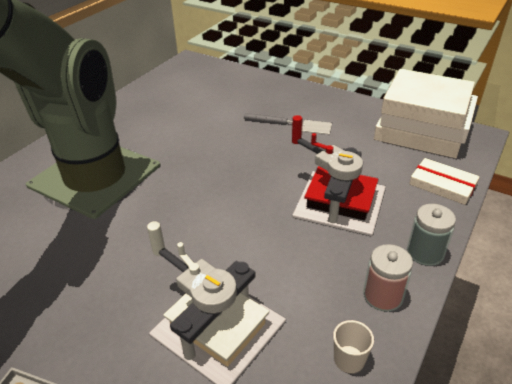

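View pics/b.png

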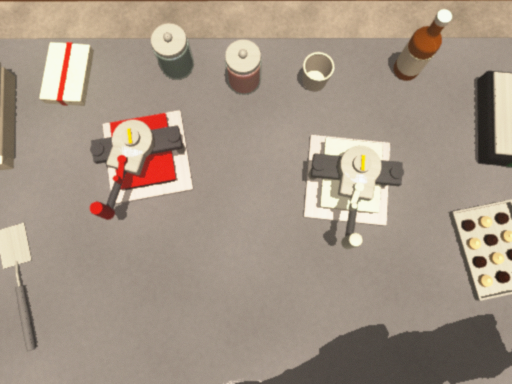

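The scene view shows the red knob at about (297,130) and the red lever peg at (315,138). In the top view the knob is at (98,209), the peg at (122,162) and the head at (132,137). Next I'll enlarge both crops.

```bash
cat > h.py <<'E'
import numpy as np,cv2
def ray(c,u,v):
    h=c["img"].shape[0]; f=h/2/np.tan(np.radians(float(c["fov_y"]))/2)
    d=np.array([(u-c["cx"])/f,-(v-c["cy"])/f,-1.]); d=c["orientation"]@d
    return c["eye"],d/np.linalg.norm(d)
def tri(rs):
    A=0;b=0
    for e,d in rs:
        P=np.eye(3)-np.outer(d,d);A=A+P;b=b+P@e
    X=np.linalg.solve(A,b); return X,[np.linalg.norm((np.eye(3)-np.outer(d,d))@(X-e)) for e,d in rs]
def plane(c,u,v,z):
    e,d=ray(c,u,v); return e+d*(z-e[2])/d[2]
E
python3 - <<'E'
from h import *
s=dict(np.load("scene.npz"));t=dict(np.load("top.npz"))
A=cv2.resize(s["img"][105:205,280:390],None,fx=5,fy=5,interpolation=2)[:, :400]
B=cv2.resize(t["img"][115:215,85:165],None,fx=5,fy=5,interpolation=2)
cv2.imwrite("pics/c.png",cv2.cvtColor(np.hstack([A,B]),4))
E
```

```text
(no output)
```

View pics/c.png

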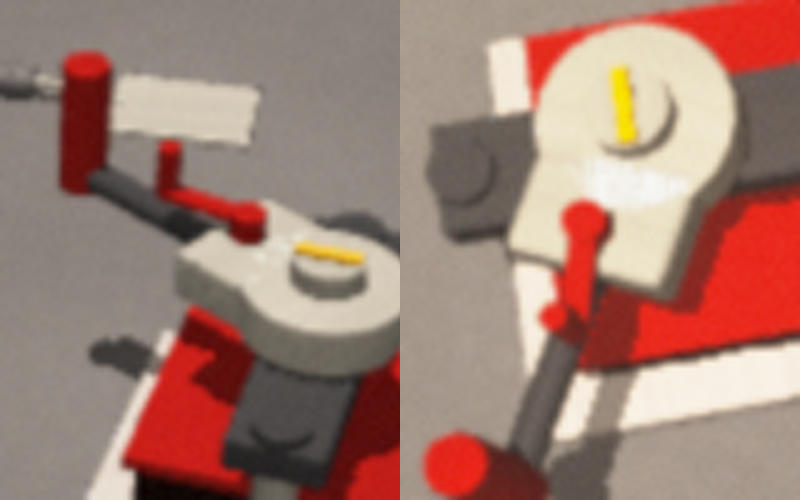

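The left half shows the knob top at (88,62), the peg top at (171,147) and the pointer at (330,254). The right half shows the knob top at (457,463), the peg top at (554,318), the pivot at (585,220) and the pointer at (624,105).

```bash
python3 - <<'E'
from h import *
s=dict(np.load("scene.npz"));t=dict(np.load("top.npz"))
P={}
for n,a,b in(("knob",(88,62),(457,463)),("peg",(171,147),(554,318)),("pivot",(246,207),(585,220)),("ptr",(330,253),(624,105))):
    X,r=tri([ray(s,280+a[0]/5,105+a[1]/5),ray(t,85+(b[0]-400)/5,115+b[1]/5)]);P[n]=X;print(n,X.round(4),np.round(r,4))
for n in("knob","peg","pivot"):
    d=(P[n]-P["ptr"])[:2];print(n,np.hypot(*d),np.degrees(np.arctan2(d[1],d[0])))
E
```

```text
knob [0.4874 0.2753 0.1862] [0.0016 0.0016]
peg [0.5474 0.2481 0.1702] [0.002 0.002]
pivot [0.5915 0.2438 0.1525] [0.0014 0.0014]
ptr [0.6408 0.2317 0.1502] [0.0014 0.0014]
knob 0.1594071614775178 164.15611687132147
peg 0.09481426576900336 170.05276135320102
pivot 0.050717571115089254 166.2006808447852
```

Request:
move_arm --delta_rot '[[0,0,-10],[0,0,-20],[0,0,-30],[0,0,-40],[0,0,-50],[0,0,-60],[0,0,-70],[0,0,-80],[0,0,-90],[0,0,-100],[0,0,-110],[0,0,-120]]' --delta_pos '[[0.05,-0.033,-0.03],[0.1,-0.066,-0.03],[0.15,-0.1,-0.03],[0.2,-0.133,-0.03],[0.25,-0.166,-0.03],[0.3,-0.2,-0.03],[0.35,-0.232,-0.03],[0.378,-0.285,-0.03],[0.406,-0.338,-0.03],[0.434,-0.391,-0.03],[0.462,-0.444,-0.03],[0.49,-0.497,-0.03]]' --jaw '[0,0,0,0,0,0,0,0,0,0,0,0]'

```text
time_s: 1.6
ee_pos: [0.4947, 0.0419, 0.2613]
orientation: [[-0.695, 0.719, -0.0], [0.719, 0.695, -0.0], [-0.0, -0.0, -1.0]]
ft_force: [1.1, -0.5, 0.5]
opening: 0.005
grasp_force: 0.0
```

Request:
move_arm --delta_rot '[[0,0,-10],[0,0,-20],[0,0,-30.5],[0,0,-30.5]]' --delta_pos '[[0.03,0.048,0],[0.06,0.096,0],[0.088,0.142,0],[0.088,0.142,0]]' --jaw '[0,0,0,0]'

```text
time_s: 2.1
ee_pos: [0.5359, 0.2055, 0.2605]
orientation: [[-0.964, 0.266, -0.002], [0.266, 0.964, 0.002], [0.002, 0.001, -1.0]]
ft_force: [-0.7, -1.5, 0.4]
opening: 0.005
grasp_force: 0.0
```

```bash
cat > w.py <<'E'
from h import *
from workcell import readout, viewer
def wrist(fn=None):
    s=readout.sense(); c=viewer.camera("wrist"); H=np.array(c["hand_eye"]); R=np.array(s["orientation"])
    c["eye"]=np.array(s["ee_pos"])+R@H[:3,3]; c["orientation"]=R@H[:3,:3]
    if fn: cv2.imwrite(fn,cv2.cvtColor(c["img"],4))
    return s,c
E
python3 - <<'E'
from w import *
s,c=wrist("pics/d.png"); np.savez("w1.npz",**c)
print(s["time_s"],s["ee_pos"],s["orientation"],c["hand_eye"],c["eye"])
E
```

```text
2.1 [0.53588204 0.20551695 0.26054336] [[-0.96402594  0.26580329 -0.00161127]
 [ 0.26580019  0.96402626  0.00190613]
 [ 0.00205996  0.00140929 -0.99999689]] [[-1.58194711e-04  9.60880792e-01  2.76962234e-01  7.09089753e-02]
 [ 9.99999959e-01  2.17962730e-04 -1.85012576e-04  4.19023239e-04]
 [-2.38142476e-04  2.76962193e-01 -9.60880787e-01 -1.42420629e-01]
 [ 0.00000000e+00  0.00000000e+00  0.00000000e+00  1.00000000e+00]] [0.4678648  0.22449705 0.40311021]
```

View pics/d.png

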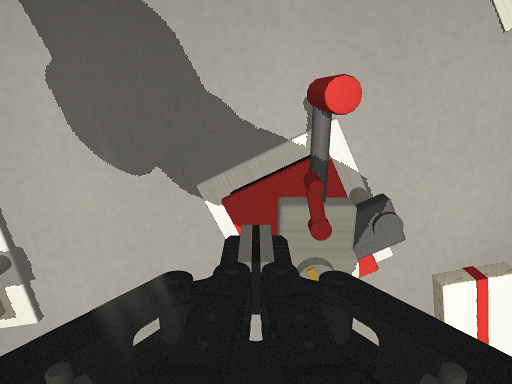

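The wrist view shows the knob top at (342,94), the peg top at (315,181) and the pivot button at (320,230). The shut fingers stand left of the peg, which is its counter-clockwise side.

```bash
python3 - <<'E'
from w import *
c=dict(np.load("w1.npz")); t=dict(np.load("top.npz")); tool=np.array([.53588,.20552])
x=np.array([-.964,.266]);y=np.array([.266,.964])
for n,p,z in(("knob",(342,94),.187),("peg",(315,181),.173),("pivot",(320,230),.1525)):
    X=plane(c,*p,z); d=X[:2]-tool; print(n,X.round(4),"tool xy",d@x,d@y)
E
```

```text
knob [0.4853 0.2769 0.187 ] tool xy 0.06771648308401945 0.05537787036378101
peg [0.5412 0.2495 0.173 ] tool xy 0.006594519100214963 0.043756533682924266
pivot [0.5898 0.2465 0.1525] tool xy -0.041091933030483134 0.05385342699742237
```

Request:
move_arm --delta_rot '[[0,0,0],[0,0,0],[0,0,0],[0,0,0],[0,0,0],[0,0,0],[0,0,0],[0,0,0],[0,0,0]]' --delta_pos '[[0.004,0,0.05],[0.004,0,0.1],[0.004,0,0.108],[0.004,0.01,0.108],[0.004,0.02,0.108],[0.004,0.025,0.108],[0.004,0.03,0.108],[0.004,0.035,0.108],[0.004,0.038,0.108]]' --jaw '[0,0,0,0,0,0,0,0,0]'

```text
time_s: 3.28
ee_pos: [0.5431, 0.2398, 0.1534]
orientation: [[-0.962, 0.273, 0.0], [0.273, 0.962, 0.0], [0.0, 0.0, -1.0]]
ft_force: [0.6, -0.4, 0.5]
opening: -0.001
grasp_force: 0.2
```

```bash
python3 - <<'E'
from w import *
s,c=wrist(); np.savez("w2.npz",**c); print(s["ft_force"],s["ee_pos"])
t=viewer.camera("top"); np.savez("t2.npz",**t)
B=cv2.resize(t["img"][115:215,75:175],None,fx=4,fy=4,interpolation=2)
A=cv2.resize(c["img"][60:310,190:440],(400,400))
cv2.imwrite("pics/e.png",cv2.cvtColor(np.hstack([A,B]),4))
E
```

```text
[ 0.56879104 -0.40778266  0.54708589] [0.54306401 0.23983248 0.15337052]
```

View pics/e.png

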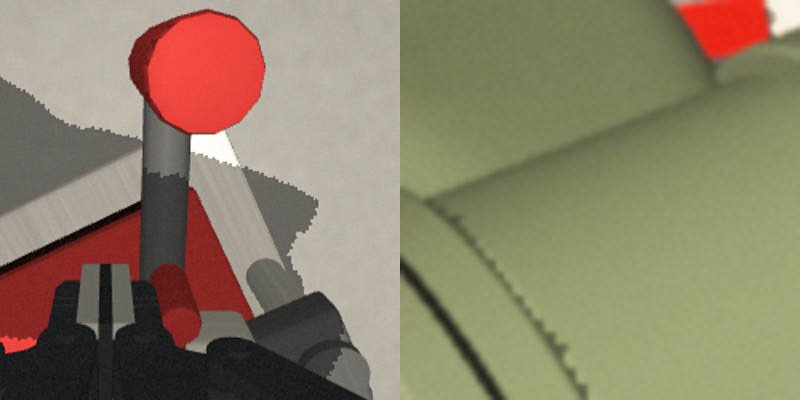

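The wrist crop shows the peg at about (180,320), beside the fingers and near the handle's middle line. The arm blocks the top view. I'll push on a little further.

Request:
move_arm --delta_rot '[[0,0,0],[0,0,0],[0,0,0]]' --delta_pos '[[0,0.003,0],[0,0.006,0],[0,0.006,0]]' --jaw '[0,0,0]'

```text
time_s: 3.75
ee_pos: [0.5446, 0.2455, 0.1533]
orientation: [[-0.962, 0.272, -0.0], [0.272, 0.962, 0.0], [0.0, 0.0, -1.0]]
ft_force: [-0.3, 0.2, 0.1]
opening: -0.004
grasp_force: 0.0
```

```bash
python3 - <<'E'
from w import *
s,c=wrist(); np.savez("w3.npz",**c); print(s["ft_force"],s["ee_pos"])
a=dict(np.load("w2.npz"))
A=[cv2.resize(k["img"][60:310,190:440],(400,400)) for k in(a,c)]
cv2.imwrite("pics/f.png",cv2.cvtColor(np.hstack(A),4))
E
```

```text
[-0.2696702   0.2433549   0.14102508] [0.5446079  0.24551942 0.15329485]
```

View pics/f.png

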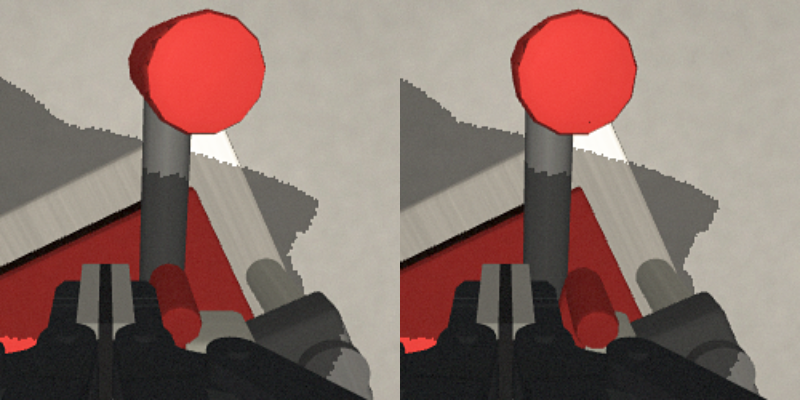

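The left half is before the push and the right half after it. The peg at (592,325) now stands clear of the fingers on the clockwise side of the handle, so it has snapped over. The knob top is at (576,72).

```bash
python3 - <<'E'
from w import *
c=dict(np.load("w3.npz")); C=np.array([.6405,.2325])
pts={}
for n,p,z in(("knob",(576,72),.187),("peg",(592,325),.173)):
    X=plane(c,190+(p[0]-400)*.625,60+p[1]*.625,z)[:2]; d=X-C
    print(n,X.round(4),np.hypot(*d),np.degrees(np.arctan2(d[1],d[0])))
    d=X-[.5446,.2455]; print("tool",d@[-.962,.272],d@[.272,.962])
E
```

```text
knob [0.4853 0.2776] 0.16162494679088066 163.78552424911948
tool 0.06578243827601765 0.014781634186615725
peg [0.55   0.2681] 0.09721355903847646 158.54800480353413
tool 0.0009194615059144465 0.02317058224081071
```

The lever is on the clockwise side. Next I'll rise, open, and go down over the knob.

Request:
move_arm --delta_rot '[[0,0,0],[0,0,0],[0,0,0],[0,0,0],[0,0,0],[0,0,0],[0,0,0]]' --delta_pos '[[0,-0.01,0],[0,-0.01,-0.05],[0,-0.01,-0.1],[0.033,0.002,-0.1],[0.0655,0.0135,-0.1],[0.0655,0.0135,-0.1],[0.0655,0.0135,-0.1]]' --jaw '[0,0,0,60,60,60,60]'

```text
time_s: 4.68
ee_pos: [0.4859, 0.2752, 0.2533]
orientation: [[-0.962, 0.274, 0.0], [0.274, 0.962, -0.001], [-0.001, -0.0, -1.0]]
ft_force: [-0.5, -0.4, -0.7]
opening: 0.6
grasp_force: 0.0
```

Request:
move_arm --delta_rot '[[0,0,0],[0,0,0],[0,0,0],[0,0,0],[0,0,0],[0,0,0],[0,0,0],[0,0,0]]' --delta_pos '[[0,0,0.04],[0,0,0.08],[0,0,0.107],[0,0,0.107],[0,0,0.107],[0,0,0.107],[0,0,0.107],[0,0,0.107]]' --jaw '[60,60,60,60,30,20,20,20]'

```text
time_s: 5.68
ee_pos: [0.4859, 0.2763, 0.1477]
orientation: [[-0.962, 0.273, 0.002], [0.273, 0.962, 0.001], [-0.002, 0.002, -1.0]]
ft_force: [0.0, -0.8, 6.5]
opening: 0.289
grasp_force: 58.6
```

Request:
move_arm --delta_rot '[[0,0,-2.5],[0,0,-5],[0,0,-10],[0,0,-15],[0,0,-20],[0,0,-25],[0,0,-25]]' --delta_pos '[[-0.0002,-0.007,-0.001],[-0.0006,-0.0139,-0.001],[-0.0024,-0.0278,-0.001],[-0.0055,-0.0414,-0.001],[-0.0096,-0.0547,-0.001],[-0.015,-0.0676,-0.001],[-0.015,-0.0676,-0.001]]' --jaw '[20,20,20,20,20,20,20]'

```text
time_s: 6.55
ee_pos: [0.4822, 0.2058, 0.1478]
orientation: [[-0.987, -0.16, 0.002], [-0.16, 0.987, 0.0], [-0.002, -0.0, -1.0]]
ft_force: [7.1, 0.3, -6.9]
opening: 0.288
grasp_force: 60.6
```

```bash
python3 - <<'E'
from w import *
s,c=wrist(); np.savez("w4.npz",**c); p=s["ee_pos"]; print(s["ft_force"],s["torque"],p,s["orientation"])
d=np.array(p[:2])-[.640,.2325]; print(np.hypot(*d),np.degrees(np.arctan2(d[1],d[0]))%360)
sc=viewer.camera("scene"); 
A=[cv2.resize(c["img"],(533,400)),cv2.resize(sc["img"][100:220,280:360],(267,400),interpolation=2)]
cv2.imwrite("pics/g.png",cv2.cvtColor(np.hstack(A),4))
E
```

```text
[ 7.05780548  0.32289033 -6.88666194] [ 0.01156605 -1.50029601  0.23871359] [0.48224993 0.20575232 0.14778109] [[-9.87073639e-01 -1.60259317e-01  1.60707392e-03]
 [-1.60259274e-01  9.87074942e-01  1.56100868e-04]
 [-1.61131901e-03 -1.03465447e-04 -9.99998696e-01]]
0.16000163572476064 189.62339194413977
```

View pics/g.png

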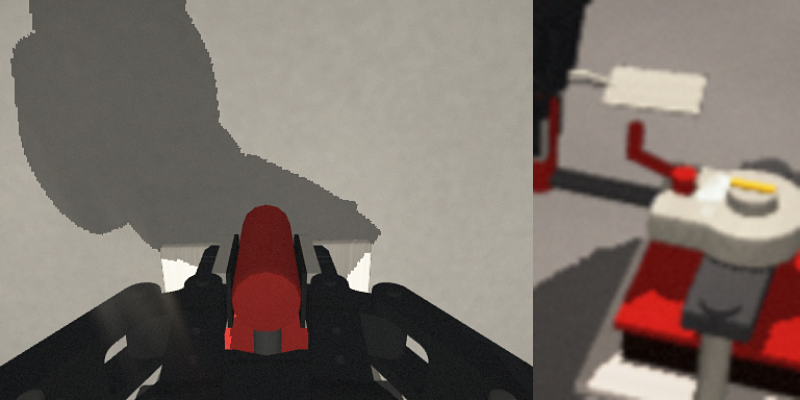

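The knob is held squarely in the pads at (267,300). In the scene crop the handle has swung about 25° while the yellow pointer at (752,185) has not turned. I'll go on to about 50°.

Request:
move_arm --delta_rot '[[0,0,-5],[0,0,-10],[0,0,-15],[0,0,-20],[0,0,-25.5],[0,0,-25.5]]' --delta_pos '[[-0.0013,-0.0139,0],[-0.0031,-0.0278,0],[-0.0062,-0.0414,0],[-0.0103,-0.0547,0],[-0.0162,-0.0689,0],[-0.0162,-0.0689,0]]' --jaw '[20,20,20,20,20,20]'

```text
time_s: 7.4
ee_pos: [0.5089, 0.141, 0.1478]
orientation: [[-0.822, -0.569, 0.001], [-0.569, 0.822, 0.001], [-0.001, 0.0, -1.0]]
ft_force: [4.3, 1.9, -0.6]
opening: 0.291
grasp_force: 61.7
```

```bash
cat >> w.py <<'E'
def ptr(c):
    h=cv2.cvtColor(c["img"],cv2.COLOR_RGB2HSV); m=cv2.inRange(h,(18,150,120),(35,255,255)); m[:, :300]=0; m[200:]=0; m[:120]=0; m[:,385:]=0
    v,u=np.nonzero(m); P=np.array([plane(c,a,b,.151)[:2] for a,b in zip(u,v)]); q=P-P.mean(0)
    w=np.linalg.svd(q)[2][0]; return len(u),P.mean(0).round(4),np.degrees(np.arctan2(w[1],w[0]))%180
def st():
    s=readout.sense(); p=s["ee_pos"]; d=np.array(p[:2])-[.640,.2325]; c=viewer.camera("scene")
    print(s["time_s"],"F",s["ft_force"].round(1),"T",s["torque"].round(2),"r",np.hypot(*d).round(4),"handle",(np.degrees(np.arctan2(d[1],d[0]))%360).round(2),
     "yaw",(np.degrees(np.arctan2(s["orientation"][1][0],s["orientation"][0][0]))%360).round(2),p, ptr(c)); return c
E
python3 - <<'E'
from w import *
print(ptr(dict(np.load("scene.npz")))); st()
E
```

```text
(26, array([0.6407, 0.232 ]), np.float64(8.030693061340463))
7.4 F [ 4.3  1.9 -0.6] T [ 0.3  -0.76  0.12] r 0.1599 handle 214.92 yaw 214.67 [0.50890875 0.14099791 0.14775045] (25, array([0.641 , 0.2319]), np.float64(9.041250054804888))
```

The pointer has not moved and the handle is at 215°. I'll swing it back clockwise, measuring on the way.

Request:
move_arm --delta_rot '[[0,0,2.5],[0,0,5],[0,0,10],[0,0,15],[0,0,20],[0,0,25],[0,0,30],[0,0,30]]' --delta_pos '[[-0.0002,0.007,0],[-0.0006,0.0139,0],[-0.0024,0.0278,0],[-0.0055,0.0414,0],[-0.0096,0.0547,0],[-0.015,0.0676,0],[-0.0214,0.08,0],[-0.0214,0.08,0]]' --jaw '[20,20,20,20,20,20,20,20]'

```text
time_s: 8.45
ee_pos: [0.4804, 0.2203, 0.1477]
orientation: [[-0.997, -0.08, 0.001], [-0.08, 0.997, -0.0], [-0.001, -0.001, -1.0]]
ft_force: [5.6, -1.3, 0.2]
opening: 0.284
grasp_force: 61.9
```

```bash
python3 - <<'E'
from w import *
st()
E
```

```text
8.45 F [ 5.6 -1.3  0.2] T [-0.12 -1.15 -0.12] r 0.1601 handle 184.39 yaw 184.58 [0.48039015 0.22025207 0.14774115] (25, array([0.6413, 0.2319]), np.float64(170.46647309337203))
```

Request:
move_arm --delta_rot '[[0,0,2.5],[0,0,5],[0,0,10],[0,0,15],[0,0,20],[0,0,24],[0,0,24]]' --delta_pos '[[-0.0002,0.007,0],[-0.0006,0.0139,0],[-0.0024,0.0278,0],[-0.0055,0.0414,0],[-0.0096,0.0547,0],[-0.0138,0.0651,0],[-0.0138,0.0651,0]]' --jaw '[20,20,20,20,20,20,20]'

```text
time_s: 9.38
ee_pos: [0.4889, 0.2858, 0.1478]
orientation: [[-0.943, 0.333, 0.001], [0.333, 0.943, -0.001], [-0.001, -0.0, -1.0]]
ft_force: [4.1, -3.0, 1.9]
opening: 0.286
grasp_force: 62.2
```

```bash
cat >> w.py <<'E'
def ptr2(c):  # yellowness-weighted axis, on the plane of the screw top
    I=c["img"].astype(float)[140:175,325:370]; w=np.clip(np.minimum(I[...,0],I[...,1])-I[...,2]-60,0,None)
    v,u=np.nonzero(w); k=w[v,u]; P=np.array([plane(c,325+a,140+b,.151)[:2] for a,b in zip(u,v)])
    K=np.cov(P.T,aweights=k); e,V=np.linalg.eigh(K); a=V[:,1]; return (np.degrees(np.arctan2(a[1],a[0]))+90)%180-90, len(u), np.sqrt(e)*1e3
E
python3 - <<'E'
from w import *
print(ptr2(dict(np.load("scene.npz")))); print(ptr2(st()))
print([round(ptr2(viewer.camera("scene"))[0],1) for _ in range(3)])
E
```

```text
(np.float64(10.564371928803439), 38, array([2.5076707 , 8.80045529]))
9.375 F [ 4.1 -3.   1.9] T [-0.39 -0.85 -0.01] r 0.1602 handle 160.57 yaw 160.56 [0.48888984 0.28579613 0.14776661] (22, array([0.6407, 0.2321]), np.float64(143.7155978719051))
(np.float64(-34.4071445187258), 34, array([2.12317758, 8.95161749]))
[np.float64(-34.3), np.float64(-34.4), np.float64(-34.5)]
```

By the pointer the screw has turned 44–45° clockwise. Now I'll let go.

Request:
move_arm --delta_rot '[[0,0,0],[0,0,0],[0,0,0],[0,0,0],[0,0,0],[0,0,0],[0,0,0],[0,0,0]]' --delta_pos '[[0,0,0],[0,0,0],[0,0,0],[0,0,-0.03],[0,0,-0.07],[0,0,-0.12],[0.04,0,-0.16],[0.08,0,-0.18]]' --jaw '[60,60,60,60,60,60,60,60]'

```text
time_s: 10.58
ee_pos: [0.4122, 0.3126, 0.3291]
orientation: [[-0.944, 0.331, 0.001], [0.331, 0.944, 0.001], [-0.001, 0.002, -1.0]]
ft_force: [-0.4, 0.7, -0.4]
opening: 0.601
grasp_force: 0.0
```

```bash
python3 - <<'E'
from w import *
c=st(); print(ptr2(c)); s,w=wrist()
A=cv2.resize(c["img"][95:215,270:390],(400,400),interpolation=2)
cv2.imwrite("pics/i.png",cv2.cvtColor(np.hstack([A,cv2.resize(w["img"],(400,400))]),4))
E
```

```text
10.575 F [-0.4  0.7 -0.4] T [ 0.01 -0.   -0.01] r 0.2415 handle 160.64 yaw 160.66 [0.41217799 0.3125678  0.32909186] (21, array([0.6412, 0.2316]), np.float64(144.6951953453912))
(np.float64(-34.49878942635604), 32, array([2.08938268, 8.81217647]))
```

View pics/i.png

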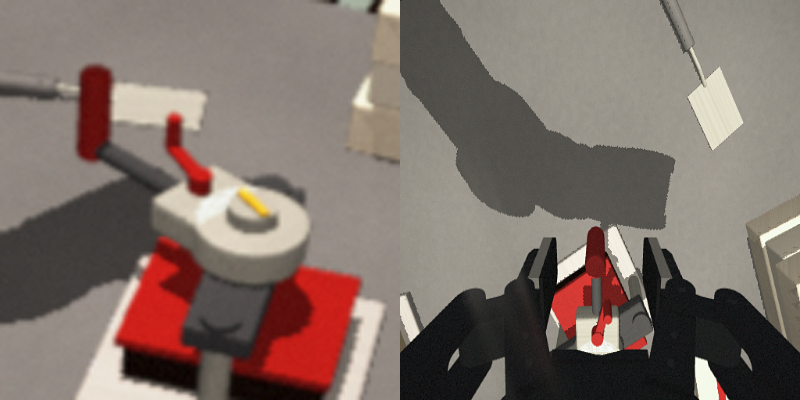

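The scene crop shows the pointer at (253,203), turned about 45° clockwise. The peg at (173,120) is on the clockwise side and the gripper is clear, so I'm handing in.

```bash
python3 -c "
from workcell import job
print(job.finish_job())"
```

```text
the job is handed in; nothing more can be done
None
```

I flipped the lever to the clockwise side and swung the handle counter-clockwise about 50° with the screw staying still. Swinging it back turned the screw about 45° clockwise by the pointer; then I let go and handed the job in, with the white press untouched.

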